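Find the sunken catch in the drying case's edge and let the lid up

TASK

The painted casts in the clear-lidded drying case are dry: let its lid spring up. The catch is a black key sunk in a notch somewhere along the black front edge, hard to see, so feel for it: put a fingertip on the grey corner block at the left-hand end (the robot's left), run it lightly along the top of the edge to the right until it finds the notch, press the key in the notch right down, then take the hand away. Do not press on the lid, and leave the bottles, casts, cup and brush where they are.

Things in the scene. Friction and masses are not known exactly. Their poses are not given: they have to be found in the camera images.
- case: Drying case of aluminium profile fixed to the table, 260 mm deep (its x), 460 mm wide (its y), turned by up to 0.22 rad. Origin: middle of its underside. x points away from the robot, y to the left, z up. Its front edge (nearest the robot) is a level strip 40 mm across, 90 mm above the table, its middle line at x = -110 mm, y from +230 to -230 mm; the lid begins 2 mm behind the strip
- corner_left: Grey corner block at the robot's left-hand (+y) end of the case's front edge: 40 mm across the edge (its x), 56 mm along it (its y). Origin: middle of its level top face, 90 mm above the table. The edge runs from here along its -y axis; its x axis points to the lid
- first_cover: Black cover strip beside the left corner block, 40 mm across, 60 mm long, flush with it: it fills the edge from 28 to 88 mm to the right (-y) of the corner block's origin. Origin: middle of its top face
- edge_right_end (a point): Right-hand end of the front edge, middle of its 40 mm, on the level top, 432 mm from the origin of the left corner block. The last 56 mm before it are the grey right corner block. Between 88 and 376 mm from the left block's origin lie five flush black cover pieces of 48 mm and, in the place of a sixth, differently each time, the notch: 48 mm long, 8 mm deep to the key
- catch_key (a joint): How far the catch's black key is pressed down, m: 0 at rest, 0.006 fully down; sprung, about 2 N to start, 6 N to bottom, springs back. The key fills the floor of the notch (45 mm along the edge, 36 mm across), its flat top 8 mm below the edge's top; the notch is open at the front and has a 2 mm wall at the lid side. The lid is let go at about 4.5 mm
- lid (a joint): Opening angle of the clear lid in its aluminium frame (193 mm front to back, 460 mm wide, top flush with the front edge), rad: 0 shut, 0.25 ajar against its stop. Hinged at the far side and sprung: when the catch lets go it rises by itself within about a second, its front by 48 mm, and stays up
- bottle_tall: Bystander: yellow paint bottle with black cap, 42 mm wide, 100 mm tall, standing in front of the case; origin at its underside
- bottle_blue: Bystander: blue paint bottle with black cap, 42 mm wide, 88 mm tall, beyond the left-hand end of the case; origin at its underside
- bottle_orange: Bystander: orange paint bottle with black cap, 42 mm wide, 88 mm tall, beyond the right-hand end of the case; origin at its underside
- turtle: Bystander: white plaster turtle, 76 x 60 x 36 mm, in front of the case; origin at its underside
- hedgehog: Bystander: white plaster hedgehog, 66 x 50 x 40 mm, in front of the case; origin at its underside
- cup: Bystander: clear plastic water cup, 72 mm wide, 75 mm tall, beyond the right-hand end of the case; origin at its underside
- paintbrush: Bystander: paintbrush, 170 mm long, 7 mm thick, lying in front of the left-hand end of the case; origin at its underside

How it is judged:
By the outcome, as a careful person would: the job done as asked, in the order asked, and still so for the second after the job is handed in, with the robot touching nothing.
It also fails if it takes over 72 s, if anything falls off the work surface, if the arm or the gripper's body presses on something with over 40 N, if the wrist force passes 120 N, or if a joint passes its speed limit or range.

ROBOT

A 7-joint arm with a two-finger parallel gripper is mounted at the origin on the work surface. World frame = base frame: x ahead of the robot, y to its left, z up, the work surface at z = 0. Lengths are in m, angles in rad, forces in N, time in s.
With the tool pointing down it reaches from about 0.4 to 0.875 m from the base axis. Payload 19.3 kg.
Tool frame: the origin (TCP) lies midway between the tips of the shut fingers; the grasp point (between the pads) lies 19 mm behind it; z points along the fingers, y is the line along which they close (so a half turn about z gives the same grasp; the last joint's range is limited). The gripper opens to 85 mm and grips with 20 to 120 N. Pads are 22 mm wide; open, the fingers measure 114 mm over their backs; the gripper's body (76 mm by 85 mm) begins 54 mm behind the grasp point. The pads swing forward as they close: fully open they stand 13 mm farther back than shut.
Start: joints at [1.049, 0.521, -0.036, 1.599, 0.021, 1.021, -0.113], TCP at [0.273, -0.562, 0.231] pointing down, gripper open.
Joint ranges: [-2.91, 2.91], [-0.3, 2.13], [-1.5, 1.42], [0.17, 2.43], [-1.26, 4.41], [0.16, 1.93], [-2.52, 2.52]. Speed limits (rad/s): [1.89, 1.89, 2.39, 2.39, 3.01, 3.01, 3.01].

INTERFACE

Orientations are given as [roll, pitch, yaw] about the fixed x, y, z axes, in that order (R = Rz(yaw) Ry(pitch) Rx(roll)).
In Python, from workcell import bot gives the robot as it stands.
- The arm moves only by the tool move_arm, never from a script. Its argument "moves" is a list that holds one entry, the list of rows, each a list of 7 numbers: the opening, from 0 (shut) to 1 (fully open), then the shift along the tool's x, y, z in units of 1000 mm (1.0 is 1000 mm), then the turn, a rotation vector about the tool's x, y, z in units of 2 pi rad (1.0 is 2 pi rad). A call has 1 to 5 rows; each row is the pose to reach, as a shift and turn from the pose commanded when the call began, along the tool's axes at that moment, turning the shorter way round; what a row does not reach only later rows make up. A row lasts 1/10 s, in which the tool goes at most 50 mm and 8.59 degrees, less where a joint would pass 70% of its speed; a pose out of reach is approached as far as the arm can. A call with a number of a shift or a turn outside -1 to 1 is refused whole. A call with a gripper value outside its range is refused whole. The fingers move at their own pace and stop on an object; "force" is the grip in N (left out, the last holds). Time passes only in rows, so rows that repeat a pose let the fingers close. It gives the time, the measured TCP pose, the force, the opening and the grip force at its end, in the units of the state.
- bot.observe(): the state, without advancing time (a new reading comes with each control period).
- bot.grab_frame(name): name is "scene" or "top" or "wrist"; returns the picture (480x640x3 uint8, red, green, blue); there is no depth.
- bot.camera_params(name): a dict with "vertical_fov" (degrees; the focal length in pixels is half the picture's height over the tangent of half this angle, whatever the lens; pixels are square), "cx", "cy" (the principal point, pixels), "R" (3x3) and "t" (3): a world point X has camera coordinates R X + t. Camera axes: x right, y down, z forward; pixel columns grow to the right and rows downward; lengths in m; the calibration is good to about 2 mm. The wrist camera is an equidistant fisheye: a pixel r from the principal point sees the ray r / f radians off the axis. A picture is of the moment at which its call begins: read the wrist's pose just before it. camera_params takes no time and is no camera call; for the wrist camera it gives the pose at the moment of the call.
- bot.job_done(): hands the job in; it is judged then, once.
The state is a dict: "clock": time; "qpos": joint angles; "qd": joint speeds; "joint_efforts": joint torques, N m; "position": TCP position; "tool_rot": TCP orientation; "force": force on the tool from outside, world axes, zero at the start; "moment": the same for the moment, N m; "grip_width": finger opening in m; "finger_force": force on a finger pad.
Only numpy, scipy, OpenCV 4.12 (cv2) and the standard library are available. Lean on these libraries where they do the work, as an engineer would, in place of code of your own. Each camera call takes 0.05 s, during which the arm holds its last target. There are 200 camera calls.

## Working session

There is one attempt and no reset: what is moved stays moved. The work goes in short steps, Python scripts to look and compute and a tool call to move; the robot and the scene stay as the last step left them, time stands still between calls to the robot, and variables do not carry over. Pictures are saved under pics/ and viewed, at most 10 in all, crops included, and the job is handed in when it is done.

Besides the shell and the picture viewer there is one more tool, called after "Emit:" in YAML: its name, and indented under it one key for each argument. move_arm: Moves the arm, as the interface text tells. Shifts and turns lie within -1 to 1; 1 stands for 1000 mm of shift or 2 pi rad of turn. Its arguments: {"type":"object","properties":{"moves":{"type":"array"},"force":{"type":"number"}},"required":["moves"]}

```bash
mkdir -p pics; python3 - <<'E'
from workcell import bot
import cv2,numpy as np
for n in("scene","top"):
    im=bot.grab_frame(n);cv2.imwrite(f"pics/{n}0.png",im[:,:,::-1]);p=bot.camera_params(n)
    print(n,p)
s=bot.observe();print(s)
E
```

```text
scene {'vertical_fov': 52.02676159527584, 'cx': 324.15146795657637, 'cy': 236.98712401441733, 'R': array([[ 0.75868551,  0.65145354, -0.00214314],
       [ 0.54562046, -0.63722244, -0.54428474],
       [-0.35594187,  0.4117716 , -0.83889781]]), 't': array([-0.44253053, -0.24428445,  1.18677245])}
top {'vertical_fov': 52.16428267847523, 'cx': 318.4229741856003, 'cy': 238.08865015548628, 'R': array([[ 0.02831489, -0.99951994,  0.01257622],
       [-0.98555801, -0.03001629, -0.16665665],
       [ 0.16695414, -0.00767573, -0.98593478]]), 't': array([-0.01650559,  0.55863416,  0.89174547])}
{'clock': 0.1, 'qpos': array([ 1.0487956 ,  0.5219406 , -0.03632607,  1.59993828,  0.02120868,
        1.0210939 , -0.11282325]), 'qd': array([-2.63729874e-04, -2.66848401e-03,  1.96204926e-03, -3.45986428e-04,
       -5.92596640e-04,  3.20150588e-05,  9.26509331e-04]), 'joint_efforts': array([ 3.35004850e-03, -9.28481770e+01,  1.98381163e+00, -3.70529616e+01,
        1.81412202e-02,  5.26465155e-03,  4.62175467e-05]), 'position': array([ 0.27270534, -0.56204052,  0.23079646]), 'tool_rot': array([-3.14060076e+00,  7.71300501e-05,  4.51769661e-01]), 'force': array([-0.24057736, -0.12135182, -0.49388883]), 'moment': array([ 0.00554334, -0.03792112, -0.01913278]), 'finger_force': 0.0, 'grip_width': 0.08532122113159438}
```

View pics/top0.png

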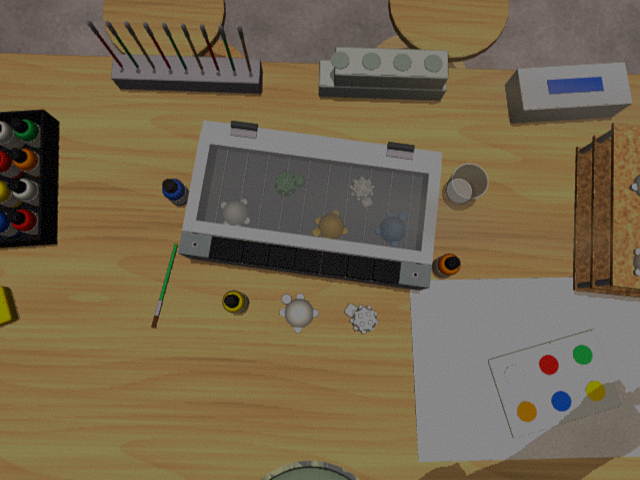

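View pics/scene0.png

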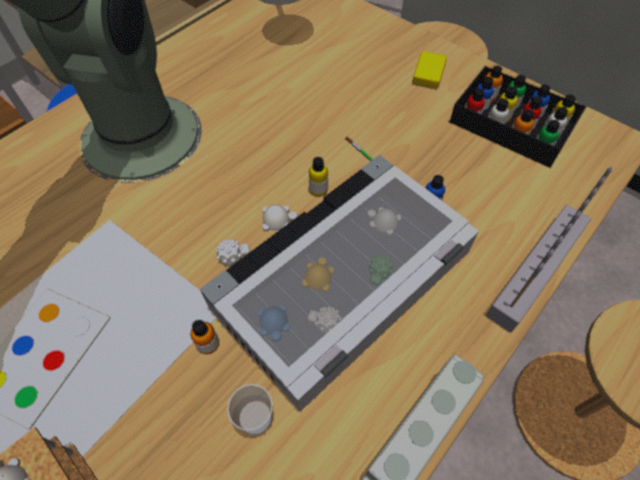

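The top view shows the case front edge from the left grey block at about (196,243) to the right block at (415,273), with the black strip between. The yellow bottle is at (233,301), the turtle at (298,312), the hedgehog at (363,318), the brush at (165,285) and the orange bottle at (448,264).

```bash
cat > h.py <<'E'
import cv2,numpy as np
from workcell import bot
def ray(p,uv,z):
    f=240/np.tan(np.radians(p['vertical_fov']/2));R,t=p['R'],p['t']
    d=R.T@np.array([(uv[0]-p['cx'])/f,(uv[1]-p['cy'])/f,1]);c=-R.T@t
    return c+d*(z-c[2])/d[2]
E
python3 - <<'E'
from h import *
for n,(x0,y0,x1,y1),pts in(("top",(170,215,450,300),[(196,243),(415,273)]),):
    im=cv2.imread(f"pics/{n}0.png");p=bot.camera_params(n);print(-p['R'].T@p['t'])
    for q in pts: print(ray(p,q,.09))
    a=cv2.resize(im[y0:y1,x0:x0+140],None,fx=5.7,fy=5.7,interpolation=cv2.INTER_CUBIC)
    b=cv2.resize(im[y0:y1,x1-140:x1],None,fx=5.7,fy=5.7,interpolation=cv2.INTER_CUBIC)
    v=np.vstack([a,b])[:,:800]; v=cv2.convertScaleAbs(v,alpha=1.6,beta=10)
    v=cv2.resize(v,(494,600)) if v.shape[0]>600 and 0 else v
    print(v.shape); cv2.imwrite("pics/ends.png",cv2.resize(v,(480,582)) if 0 else v[:,:])
    # black mask
    h=cv2.cvtColor(im,cv2.COLOR_BGR2HSV)
    m=((h[...,2]<45)).astype(np.uint8);m[:y0]=0;m[y1:]=0;m[:,:x0]=0;m[:,x1:]=0
    cs=cv2.findContours(m,0,2)[0];c=max(cs,key=cv2.contourArea)
    w=np.array([ray(p,q[0],.09)[:2] for q in c],np.float32)
    print(cv2.minAreaRect(w), cv2.boxPoints(cv2.minAreaRect(w)), cv2.minAreaRect(c))
for n,z,u in (("top",.1,(233,301)),("top",.03,(298,312)),("top",.03,(363,318)),("top",.088,(448,264)),("top",.088,(173,188)),("top",0.005,(174,250))): print(u,ray(bot.camera_params(n),u,z))
E
```

```text
[0.40215313 0.00711526 0.97251056]
[0.53577653 0.22232158 0.09      ]
[ 0.49290604 -0.17615552  0.09      ]
(968, 798, 3)
((0.50877445936203, 0.0258825421333313), (0.4393121898174286, 0.0456327423453331), 83.83296966552734) [[ 0.46249306 -0.19005127]
 [ 0.50786173 -0.19495349]
 [ 0.55505586  0.24181636]
 [ 0.5096872   0.24671857]] ((303.863037109375, 261.0694274902344), (243.3848419189453, 25.078603744506836), 7.815293788909912)
(233, 301) [0.43288625 0.14766568 0.1       ]
(298, 312) [0.41817949 0.03453982 0.03      ]
(363, 318) [ 0.41043653 -0.08923054  0.03      ]
(448, 264) [ 0.51131094 -0.23682351  0.088     ]
(173, 188) [0.63790589 0.27252673 0.088     ]
(174, 250) [0.53327513 0.28560177 0.005     ]
```

View pics/ends.png

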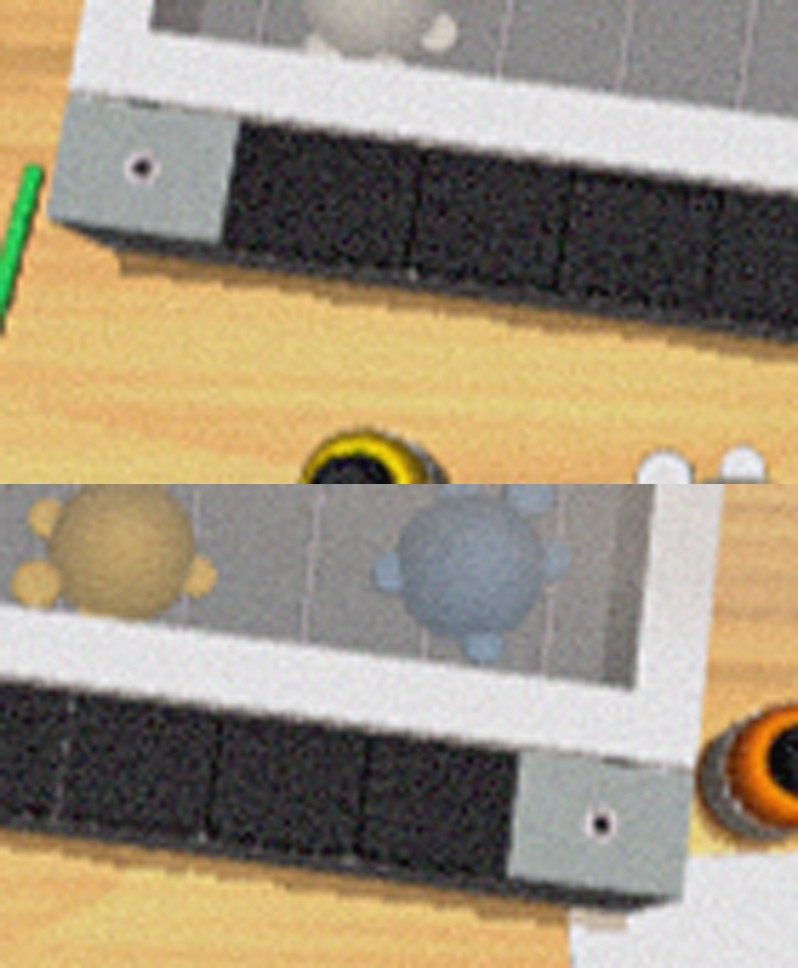

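The screws of the two blocks are at full-image pixels of about (194.9,244.3) and (415.3,274.6). The black covers show no obvious notch.

```bash
cat >> h.py <<'E'
from scipy.spatial.transform import Rotation as Ro
p=dict(vertical_fov=52.16428267847523,cx=318.4229741856003,cy=238.08865015548628,R=np.array([[0.02831489,-0.99951994,0.01257622],[-0.98555801,-0.03001629,-0.16665665],[0.16695414,-0.00767573,-0.98593478]]),t=np.array([-0.01650559,0.55863416,0.89174547]))
L=ray(p,(194.9,244.3),.09);Rr=ray(p,(415.3,274.6),.09)
e=(Rr-L)/np.linalg.norm(Rr-L);yaw=np.arctan2(e[0],-e[1])
def to(pos,yaw=yaw):
    s=bot.observe();A=Ro.from_euler('xyz',s['tool_rot'])
    B=Ro.from_euler('xyz',[np.pi,0,yaw])
    print(np.round(A.inv().apply(np.array(pos)-s['position']),4),np.round((A.inv()*B).as_rotvec()/2/np.pi,4))
    print(s['clock'],s['position'],s['tool_rot'],s['force'])
E
python3 -c "
from h import *
print(L,Rr,np.linalg.norm(Rr-L),yaw,e)
to([L[0],L[1],.2])"
```

```text
[0.53332997 0.22414523 0.09      ] [ 0.49002235 -0.17668564  0.09      ] 0.40316365527163783 -0.1076271161798923 [-0.10741945 -0.99421379  0.        ]
[ 0.5777 -0.5935  0.0313] [-0.0002  0.0001  0.089 ]
0.1 [ 0.27270534 -0.56204052  0.23079646] [-3.14060076e+00  7.71300501e-05  4.51769661e-01] [-0.24057736 -0.12135182 -0.49388883]
```

Emit:
move_arm:
  moves:
    - [[0,0.578,-0.594,0.031,0,0,0.089],[0,0.578,-0.594,0.031,0,0,0.089],[0,0.578,-0.594,0.031,0,0,0.089],[0,0.578,-0.594,0.031,0,0,0.089],[0,0.578,-0.594,0.031,0,0,0.089]]
  force: 30

```text
clock: 0.6
position: [0.351, -0.3252, 0.2219]
tool_rot: [-3.142, 0.0, -0.112]
force: [2.2, 0.7, 1.1]
grip_width: 0.0122
finger_force: 0.0
```

```bash
python3 -c "
from h import *
to([L[0],L[1],.2])"
```

```text
[ 0.1197 -0.5663  0.0219] [-0.      0.     -0.0007]
0.6 [ 0.35098946 -0.32518727  0.22185189] [-3.14151753e+00  2.00102359e-04 -1.12160205e-01] [2.1909342  0.73801919 1.07064612]
```

Emit:
move_arm:
  moves:
    - [[0,0.12,-0.55,0.022,0,0,0],[0,0.12,-0.55,0.022,0,0,0],[0,0.12,-0.55,0.022,0,0,0],[0,0.12,-0.55,0.022,0,0,0],[0,0.12,-0.55,0.022,0,0,0]]

```text
clock: 1.1
position: [0.4301, -0.0883, 0.2123]
tool_rot: [3.142, -0.0, -0.108]
force: [1.5, 0.5, -0.5]
grip_width: 0.0004
finger_force: 0.0
```

Emit:
move_arm:
  moves:
    - [[0,0.06,-0.27,0.01,0,0,0],[0,0.06,-0.27,0.01,0,0,0],[0,0.06,-0.27,0.01,0,0,0],[0,0.06,-0.27,0.01,0,0,0],[0,0.06,-0.27,0.01,0,0,0]]

```text
clock: 1.6
position: [0.5102, 0.1484, 0.2031]
tool_rot: [3.141, 0.0, -0.108]
force: [1.1, -1.4, 0.1]
grip_width: 0.0001
finger_force: 0.0
```

```bash
python3 -c "
from h import *
to([L[0],L[1],.1])"
```

```text
[ 0.0149 -0.0778  0.1031] [0. 0. 0.]
1.6 [0.51019656 0.14841425 0.20306864] [ 3.14142256e+00  1.64046126e-04 -1.07524885e-01] [ 1.09038962 -1.35617265  0.13501889]
```

Emit:
move_arm:
  moves:
    - [[0,0.015,-0.076,0.05,0,0,0],[0,0.015,-0.076,0.05,0,0,0],[0,0.015,-0.076,0.09,0,0,0],[0,0.015,-0.076,0.095,0,0,0],[0,0.015,-0.076,0.095,0,0,0]]

```text
clock: 2.1
position: [0.5325, 0.2194, 0.1078]
tool_rot: [3.14, 0.002, -0.108]
force: [0.3, -0.4, 0.6]
grip_width: 0.0004
finger_force: 0.0
```

```bash
python3 -c "
from h import *
to([L[0],L[1],.09])
im=bot.grab_frame('scene')[100:260,300:480,::-1];cv2.imwrite('pics/s1.png',cv2.resize(im,None,fx=3.5,fy=3.5,interpolation=2))"
```

```text
[ 0.0003 -0.0048  0.0178] [ 0.0003  0.0003 -0.0001]
2.1 [0.53251509 0.21943075 0.10784067] [ 3.13993475e+00  1.97359547e-03 -1.07986731e-01] [ 0.32992932 -0.38961755  0.59531715]
```

View pics/s1.png

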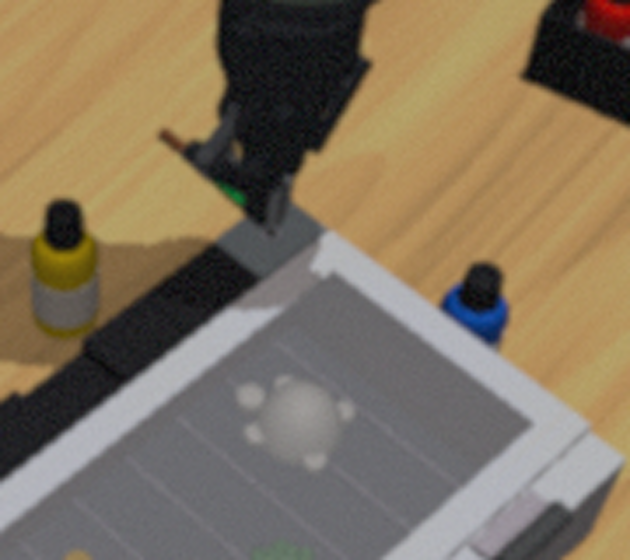

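The shut fingertips are just above the grey left block, near (270,225) in the crop. The bottles are clear.

Emit:
move_arm:
  moves:
    - [[0,0,0,0.006,0,0,0],[0,0,0,0.011,0,0,0],[0,0,0,0.014,0,0,0],[0,0,0,0.015,0,0,0],[0,0,0,0.015,0,0,0]]

```text
clock: 2.65
position: [0.5331, 0.2203, 0.0933]
tool_rot: [3.142, 0.0, -0.108]
force: [-0.6, 0.7, -0.1]
grip_width: -0.0003
finger_force: 0.0
```

Emit:
move_arm:
  moves:
    - [[0,0,0,0.0005,0,0,0],[0,0,0,0.001,0,0,0],[0,0,0,0.0015,0,0,0],[0,0,0,0.002,0,0,0],[0,0,0,0.002,0,0,0]]

```text
clock: 3.15
position: [0.533, 0.2204, 0.0912]
tool_rot: [3.142, 0.0, -0.107]
force: [-0.3, -0.8, 0.8]
grip_width: 0.0004
finger_force: 0.0
```

Emit:
move_arm:
  moves:
    - [[0,0,0,0.0004,0,0,0],[0,0,0,0.0008,0,0,0],[0,0,0,0.0012,0,0,0],[0,0,0,0.0016,0,0,0],[0,0,0,0.0016,0,0,0]]

```text
clock: 3.65
position: [0.5331, 0.2204, 0.0901]
tool_rot: [-3.142, -0.0, -0.107]
force: [-3.3, -2.0, 10.1]
grip_width: 0.0003
finger_force: 4.8
```

Emit:
move_arm:
  moves:
    - [[0,0,0.004,-0.0003,0,0,0],[0,0,0.012,-0.0003,0,0,0],[0,0,0.022,-0.0003,0,0,0],[0,0,0.03,-0.0003,0,0,0],[0,0,0.036,-0.0003,0,0,0]]

```text
clock: 4.15
position: [0.5293, 0.1836, 0.0901]
tool_rot: [-3.141, -0.0, -0.108]
force: [1.0, 2.5, 3.9]
grip_width: 0.0002
finger_force: 2.2
```

Emit:
move_arm:
  moves:
    - [[0,0,0.006,0,0,0,0],[0,0,0.014,0,0,0,0],[0,0,0.022,0,0,0,0],[0,0,0.03,0,0,0,0],[0,0,0.036,0,0,0,0]]

```text
clock: 4.65
position: [0.5254, 0.1483, 0.0901]
tool_rot: [-3.141, -0.0, -0.107]
force: [0.5, 3.4, 5.2]
grip_width: 0.0002
finger_force: 2.8
```

Emit:
move_arm:
  moves:
    - [[0,0,0.006,0,0,0,0],[0,0,0.014,0,0,0,0],[0,0,0.022,0,0,0,0],[0,0,0.03,0,0,0,0],[0,0,0.035,0,0,0,0]]

```text
clock: 5.15
position: [0.5216, 0.1135, 0.0901]
tool_rot: [-3.141, -0.0, -0.108]
force: [0.8, 3.9, 5.7]
grip_width: 0.0002
finger_force: 2.8
```

Emit:
move_arm:
  moves:
    - [[0,0,0.006,0,0,0,0],[0,0,0.013,0,0,0,0],[0,0,0.02,0,0,0,0],[0,0,0.027,0,0,0,0],[0,0,0.033,0,0,0,0]]

```text
clock: 5.65
position: [0.5177, 0.0803, 0.0898]
tool_rot: [3.141, 0.001, -0.108]
force: [-0.7, -0.4, 0.2]
grip_width: -0.0001
finger_force: 0.0
```

Emit:
move_arm:
  moves:
    - [[0,0,0.004,0,0,0,0],[0,0,0.008,0,0,0,0],[0,0,0.012,0,0,0,0],[0,0,0.015,0,0,0,0],[0,0,0.015,0,0,0,0]]

```text
clock: 6.15
position: [0.5164, 0.0658, 0.0899]
tool_rot: [3.141, 0.0, -0.108]
force: [0.5, 0.7, 0.0]
grip_width: 0.0001
finger_force: 0.0
```

Contact is lost about 145–159 mm along, so this is the second notch place (centre 160 mm). I'll lower onto the key.

Emit:
move_arm:
  moves:
    - [[0,0,0,0.002,0,0,0],[0,0,0,0.004,0,0,0],[0,0,0,0.006,0,0,0],[0,0,0,0.008,0,0,0],[0,0,0,0.009,0,0,0]]

```text
clock: 6.65
position: [0.5164, 0.0664, 0.0808]
tool_rot: [-3.142, 0.0, -0.107]
force: [-0.9, 0.5, 2.9]
grip_width: -0.0004
finger_force: 1.8
```

Emit:
move_arm:
  moves:
    - [[0,0,0,0.001,0,0,0],[0,0,0,0.002,0,0,0],[0,0,0,0.003,0,0,0],[0,0,0,0.004,0,0,0],[0,0,0,0.004,0,0,0]]

```text
clock: 7.15
position: [0.5164, 0.0664, 0.0769]
tool_rot: [-3.141, 0.0, -0.107]
force: [-1.8, 2.2, 5.0]
grip_width: -0.0002
finger_force: 2.4
```

Key felt: 3 N at 81 mm, 5 N at 77 mm. I'll press it to the bottom.

Emit:
move_arm:
  moves:
    - [[0,0,0,0.0004,0,0,0],[0,0,0,0.0008,0,0,0],[0,0,0,0.0012,0,0,0],[0,0,0,0.0013,0,0,0],[0,0,0,0.0013,0,0,0]]

```text
clock: 7.65
position: [0.5165, 0.0664, 0.0765]
tool_rot: [-3.142, -0.0, -0.107]
force: [-7.7, 0.9, 24.4]
grip_width: -0.0001
finger_force: 12.2
```

```bash
python3 -c "
from h import *
to([L[0],L[1],.09])
im=bot.grab_frame('scene')[100:420,180:500,::-1];cv2.imwrite('pics/s2.png',cv2.resize(im,None,fx=1.8,fy=1.8,interpolation=2))"
```

```text
[-1.000e-04 -1.586e-01 -1.350e-02] [-0.     -0.0001  0.    ]
7.65 [0.51647393 0.06640854 0.07646383] [-3.14152075e+00 -3.65779792e-04 -1.07392976e-01] [-7.69055016  0.86994579 24.41409633]
```

View pics/s2.png

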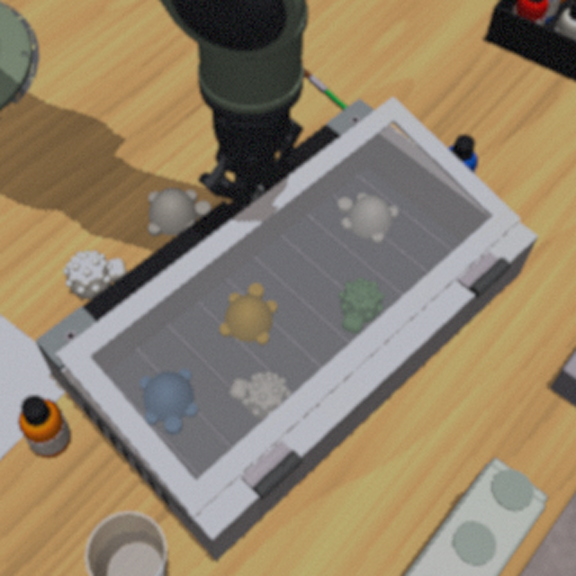

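The key is bottomed (24 N) and the lid's frame is lifting along its front. I'll take the hand straight up, then back.

Emit:
move_arm:
  moves:
    - [[0,0,0,-0.02,0,0,0],[0,-0.01,0,-0.06,0,0,0],[0,-0.02,0,-0.1,0,0,0],[0,-0.04,0,-0.14,0,0,0],[0,-0.05,0,-0.16,0,0,0]]

```text
clock: 8.2
position: [0.4664, 0.0717, 0.2384]
tool_rot: [-3.141, -0.003, -0.108]
force: [1.2, -0.2, -1.0]
grip_width: -0.0004
finger_force: 0.0
```

Emit:
move_arm:
  moves:
    - [[0,-0.02,0.05,-0.01,0,0,0],[0,-0.02,0.1,-0.01,0,0,0],[0,-0.02,0.15,-0.01,0,0,0],[0,-0.02,0.2,-0.01,0,0,0],[0,-0.02,0.25,-0.01,0,0,0]]

```text
clock: 8.7
position: [0.4198, -0.1726, 0.2459]
tool_rot: [3.141, -0.001, -0.108]
force: [1.3, 0.4, 0.7]
grip_width: -0.0002
finger_force: 0.0
```

Emit:
move_arm:
  moves:
    - [[0,-0.02,0.05,0,0,0,0],[0,-0.02,0.1,0,0,0,0],[0,-0.02,0.12,0,0,0,0],[0,-0.02,0.12,0,0,0,0],[0,-0.02,0.12,0,0,0,0]]

```text
clock: 9.2
position: [0.3875, -0.2877, 0.2454]
tool_rot: [-3.141, 0.0, -0.108]
force: [-0.4, 0.6, 0.1]
grip_width: 0.0001
finger_force: 0.0
```

```bash
python3 -c "
from h import *
a=bot.grab_frame('scene')[:,:,::-1];b=bot.grab_frame('top')[:,:,::-1]
cv2.imwrite('pics/end.png',cv2.resize(np.vstack([a[60:440,120:540],b[100:350,110:530]]),(400,600)))"
```

```text
(no output)
```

View pics/end.png

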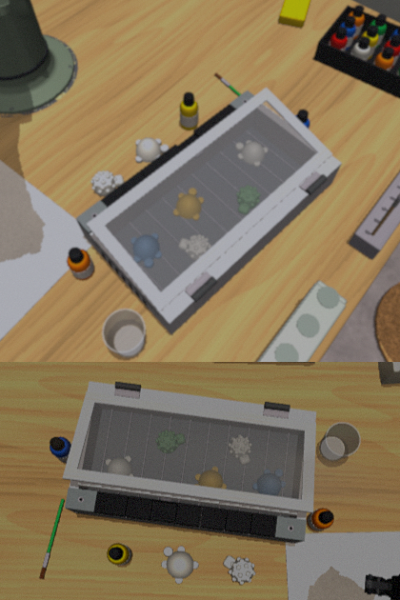

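The lid stands ajar in both views, with its front edge raised over the rear of the blocks. The bottles, casts, cup and brush are in place and the hand is clear.

```bash
python3 -c "
from workcell import bot
print(bot.job_done())"
```

```text
the job is handed in; nothing more can be done
None
```

The lid is up: I felt for the notch from the left corner block, found it about 160 mm along, pressed the key right down and took the hand away; the last pictures show everything else still in place, and the job is handed in.

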